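# Put the last crushed bottle in the lift-up locker and lower its door

## Task

Lift the blue locker door by its steel bar until the stay drops in behind the door's pin and locks, and while it stands locked put the crushed green bottle that lies on the table onto the floor inside the locker. Then unlock the stay by pulling its red bar over towards the front of the locker, and lower the door by its bar until it is fully shut, guiding it down slowly so that it never falls or slams. Leave the other things on the table and in the yellow bin where they are.

Things in the scene. Friction and masses are not known exactly. Their poses are not given: they have to be found in the camera images.
- locker: Fixed grey plastic locker, 260 deep (x), 300 wide (y), 126 mm high at the back; origin at the centre of its underside; front faces its own -x, towards the robot. Walls 8 mm; inside x -124 to +120, y -142 to +142, floor 8 mm up; front wall 58 high. Opening under the door: from the front wall back to x = +30, behind it a fixed roof. Door hinge: along y at x = +30, z = 125 mm.
- door (a joint): Blue lift-up door, rad: 0 shut (slopes 20 degrees down to the front), 1.745 (80 degrees above level) where the stay locks, 1.868 end stop. Panel 170 mm from hinge to free edge, 300 wide, 10 thick. About 0.35 kg; its stiff hinge (0.15 N m friction) holds it unaided only above about 1.55 rad, lower down it falls if let go, fast enough to count as a slam.
- door_bar (a point): Middle of the door's steel bar handle: round, 16 mm thick, 140 long, parallel to the hinge and 220 mm from it, in the plane of the door beyond its free edge; a 10 mm rod at each end; free gap of 42 mm between bar and door edge. Height 50 mm shut, 342 mm locked. It can turn between the fingers as the door swings.
- stay_pin (a point): Steel pin (12 mm thick) standing out of the door's right (-y) edge, 60 mm from the hinge; it swings with the door. To lock, raise the door past 1.80 rad: the pin passes the nose of the stay, which drops in behind it; then let go. The stay's steel bracket stands at x -61 to -31, y -196 to -147 mm in the locker's frame, up to z = 186 mm.
- stay (a joint): Stay lever, rad: 0 nose down (locking, red bar leaning to the back), 1.2 unlocked (nose up, red bar leaning to the front, the locker's -x). Its weight keeps it at the end it leans to; tips over at about 0.6. The rising pin lifts it to about 0.2, then it drops to 0. Pivot along y at x = -46, z = 176 mm in the locker's frame. 0.16 kg; drag it over by the back of the red bar with about 1 N.
- stay_bar (a point): On the stay's red bar: round, 18 mm thick, along the locker's y from y = -167 to -271 mm, 90 mm from the lever's pivot; this point is at y = -236. At stay 0 it is at x = +5, z = 250 mm in the locker's frame, at 1.2 at x = -97, z = 250; between them it rises to z = 266.
- bottle: The crushed green bottle lying on the table, rigid, 120 mm long (x, white cap at +x), 54 mm wide (y) from x = -60 to +20 mm, 26 to 32 mm high, 45 g; origin at the centre of its underside. Grip it across y. It lies somewhere to the right in front of the locker.
- bottle_b: Bystander: another crushed bottle, same form, in the yellow bin. Leave it.
- bottle_c: Bystander: a third crushed bottle, same form, in the yellow bin. Leave it.
- saucer: Bystander: white porcelain saucer, 144 mm wide, 20 mm high, origin at its underside.
- scraper: Bystander: steel scraper with black handle, 200 mm long (x), 75 mm wide blade, 22 mm high.
- can: Bystander: plain metal can, 72 mm wide, 100 mm high, origin at its underside.
There are look-alikes about, which are no part of the job. Leave any orange look-alike of the bottle alone.

How it is judged (in metres and radians):
On the way, in this order (a step that is already met when the one before it is completed fails the run):
1. the door is raised and the stay has dropped in behind its pin (locked) (value of joint door above 1.68 rad and value of joint stay below 0.09 rad), for 0.3 s.
2. the bottle lies released on the locker's floor, the door still locked up (all of step 1 and x of bottle in the frame of locker between -0.125 and 0.12 m and y of bottle in the frame of locker between -0.142 and 0.142 m and z of bottle in the frame of locker below 0.055 m and contact force between the fingers and bottle below 0.2 N and linear speed of bottle below 0.03 m/s), for 0.3 s.
3. the stay is unlocked, its red bar pulled over to the front, with the door still up (value of joint stay above 1 rad and value of joint door above 1.2 rad), for 0.1 s.
At the end, for the whole second after the job is handed in: The door is shut (within 0.05 rad) and still, and the crushed bottle lies still on the floor inside the locker (its origin within the walls and less than 55 mm above the locker's underside) (value of joint door below 0.05 rad and x of bottle in the frame of locker between -0.125 and 0.12 m and y of bottle in the frame of locker between -0.142 and 0.142 m and z of bottle in the frame of locker below 0.055 m and linear speed of bottle below 0.02 m/s and velocity of joint door between -0.05 and 0.05 rad/s); the robot touches nothing.
It fails at once if the door falls or is slammed (swings downward faster than 2.6 rad/s, about 0.57 m/s at its bar) (velocity of joint door below -2.6 rad/s).
It fails at once if a bystander (other bottles, saucer, scraper, can) is moved more than 30 mm (distance of any of bottle_b, bottle_c, saucer, scraper, can from where it was at the start of the episode above 0.03 m).
It also fails if it takes over 72 s, if anything falls off the work surface, if the arm or the gripper's body presses on something with over 40 N, if the wrist force passes 120 N, or if a joint passes its speed limit or range.

## Robot

A 6-joint arm with a two-finger parallel gripper is mounted at the origin on the work surface. World frame = base frame: x ahead of the robot, y to its left, z up, the work surface at z = 0. Lengths are in m, angles in degrees, forces in N, time in s.
With the tool pointing down it reaches from about 0.4 to 0.825 m from the base axis. Payload 7 kg.
Tool frame: the origin (TCP) lies between the finger pads; the fingertips stand 19 mm ahead of it and the grasp point (between the pads) is the TCP; z points along the fingers, y is the line along which they close (so a half turn about z gives the same grasp; the last joint's range is limited). The gripper opens to 88 mm and grips with 3 to 60 N. Pads are 19 mm wide; open, the fingers measure 130 mm over their backs; the gripper's body (78 mm by 193 mm) begins 47 mm behind the grasp point.
Start: joints at [-51.274, 20.546, 0.682, 0, -70.136, -16.507], TCP at [0.255, -0.625, 0.246] pointing down, gripper open.
Joint ranges: [-176.03, 176.03], [-82.01, 121.73], [-58.28, 71.71], [-173.87, 95.51], [-174.79, -0.11], [-173.66, 173.66]. Speed limits (degrees/s): [136.94, 136.94, 172.46, 180, 180, 180].

## Interface

Orientations are given as [roll, pitch, yaw] about the fixed x, y, z axes, in that order (R = Rz(yaw) Ry(pitch) Rx(roll)).
In Python, from plant import get_obs, snapshot, close_job, spot_in, spot_point gives the robot as it stands.
- The arm moves only by the tool play_rows, never from a script. Its argument "plan" is a list of rows, each a list of 6 numbers: the shift along the tool's x, y, z in cm, then the turn, a rotation vector about the tool's x, y, z in degrees. A call has 1 to 20 rows; each row shifts and turns the commanded pose from where the row before left it, along the tool's axes as they then stand; what a row does not reach is not made up. A row lasts 1/12 s, in which the tool goes at most 41.7 mm and 7.16 degrees, less where a joint would pass 70% of its speed; a pose out of reach is approached as far as the arm can. A call is refused whole if a number of a shift passes 4.17 or a number of a turn 7.16, either way. A call with a gripper value outside its range is refused whole. "grip" is the finger opening in cm, from 0 to 8.76, set as the call begins (left out, the last holds). The fingers move at their own pace and stop on an object; the grip force is fixed at half the most. Time passes only in rows, so rows that do not move let the fingers close. It gives the time, the measured TCP pose, the force, the opening and the grip force at its end, in the units of the state.
- get_obs(): the state, without advancing time (a new reading comes with each control period).
- snapshot(name): name is "scene" or "side" or "wrist"; returns a dict with "frame" (420x560x3 uint8, red, green, blue), "fx", "fy", "cx", "cy" (pixels), "position" and "attitude" of the camera in the world. Camera axes: x right, y down, z forward; pixel columns grow to the right and rows downward; lengths in m; the calibration is good to about 2 mm. A picture is of the moment at which its call begins. There is no depth.
- close_job(): hands the job in; it is judged then, once.
Trained networks look in the newest picture that a camera, given by its name, has taken for a name from the list of things; names that differ only in an ending like _2 or _b are one class to them, and where a whole thing is asked for, a point or a joint stands for the part that bears it (a point fixed in the world has none). Each returns a list of dicts, best first, with "score" (0 to 1); they miss things now and then, are a little off and sometimes report something else, mostly with a low value. They report only what shows in the picture. A call takes as long as a camera call. They do not tell look-alikes from the thing itself.
- spot_in(camera, thing): "position" ([x, y, z] in m, in world coordinates, good to about 4 mm: the middle of the surface that is visible of it).
- spot_point(camera, thing): "position" ([x, y, z] in m, in world coordinates, good to about 4 mm: a listed point, or the origin of a listed thing).
The state is a dict: "clock": time; "joint_pos": joint angles; "qvel": joint speeds; "tau": joint torques, N m; "tool_pos": TCP position; "orientation": TCP orientation; "force": force on the tool from outside, world axes, zero at the start; "moment": the same for the moment, N m; "opening": finger opening in m; "gripper_force": force on a finger pad.
Only numpy, scipy, OpenCV 4.12 (cv2) and the standard library are available. Lean on these libraries where they do the work, as an engineer would, in place of code of your own. Each camera call takes 0.05 s, during which the arm holds its last target. There are 200 camera calls.

## Working session

There is one attempt and no reset: what is moved stays moved. The work goes in short steps, Python scripts to look and compute and a tool call to move; the robot and the scene stay as the last step left them, time stands still between calls to the robot, and variables do not carry over. Pictures are saved under pics/ and viewed, at most 11 in all, crops included, and the job is handed in when it is done.

Besides the shell and the picture viewer there is one more tool, called after "Call:" as name(argument=value, ...) on one line, values as JSON. play_rows: Moves the arm, as the interface text tells. Its arguments: {"type":"object","properties":{"plan":{"type":"array","items":{"type":"array","items":{"type":"number"}}},"grip":{"type":"number"}},"required":["plan"]}

```bash
mkdir -p pics; ls; python3 - <<'E'
from plant import *
import cv2
o=get_obs();print(o['clock'],o['tool_pos'],o['orientation'],o['opening'])
for c in ['scene','side']:
    s=snapshot(c);cv2.imwrite(f'pics/{c}1.png',s['frame'][:,:,::-1]);print(c,s['position'],s['attitude'],s['fx'],s['cx'],s['cy'])
    for t in ['locker','bottle','saucer','scraper','can','door_bar','stay_pin','stay_bar']:
        print(t,[(d['score'],[round(float(v),3) for v in d['position']]) for d in spot_point(c,t)][:5])
E
```

```text
pics
0.0 [ 0.25505926 -0.62447767  0.24462727] [ 1.79906644e+02 -8.46869634e-03 -1.57788782e+02] 0.08737222751574174
scene [1.74720753 0.03851004 1.15609309] [-128.33978368    0.24074082   92.33273401] 435.31324896060687 281.90633859101007 213.02028410748935
locker [(0.93, [0.639, 0.148, 0.001])]
bottle [(0.81, [0.57, -0.236, 0.0]), (0.79, [0.461, -0.312, -0.002]), (0.74, [0.298, -0.385, 0.002]), (0.66, [0.526, 0.478, 0.006]), (0.57, [0.405, 0.495, 0.002])]
saucer [(0.66, [0.596, -0.466, 0.002]), (0.39, [0.639, 0.149, 0.001])]
scraper [(0.8, [0.362, -0.516, -0.001])]
can [(0.76, [0.302, 0.285, 0.002])]
door_bar [(0.82, [0.466, 0.174, 0.054])]
stay_pin [(0.87, [0.59, -0.021, 0.098]), (0.43, [0.363, -0.519, -0.001])]
stay_bar [(0.72, [0.619, -0.089, 0.246])]
side [-0.02176264  0.95147589  1.04904901] [-129.05521249   -1.00063765 -151.10438386] 494.10445512538314 281.45140436623916 207.68346061450438
locker [(0.8, [0.64, 0.146, -0.001])]
bottle [(0.95, [0.575, -0.237, -0.001]), (0.75, [0.405, 0.492, 0.009]), (0.7, [0.461, -0.322, -0.0]), (0.7, [0.523, 0.478, 0.005]), (0.52, [0.298, -0.379, 0.002])]
saucer [(0.62, [0.593, -0.465, -0.003])]
scraper [(0.8, [0.364, -0.515, -0.003])]
can [(0.92, [0.301, 0.289, -0.001]), (0.6, [0.403, 0.496, 0.006])]
door_bar [(0.98, [0.47, 0.176, 0.051])]
stay_pin [(0.92, [0.589, -0.02, 0.101]), (0.69, [0.304, 0.286, 0.0])]
stay_bar [(0.84, [0.614, -0.086, 0.248])]
```

View pics/scene1.png

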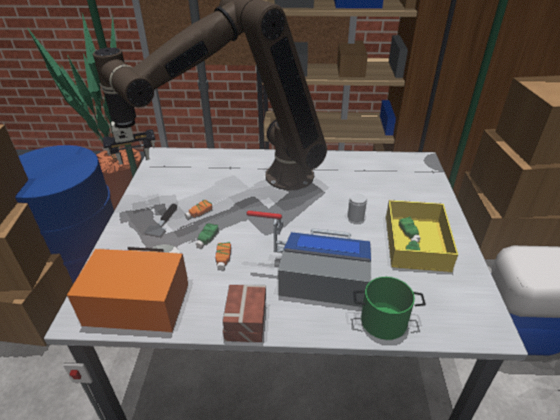

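View pics/side1.png

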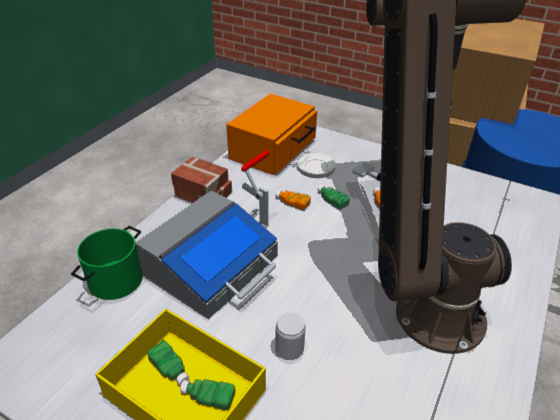

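The scene view shows the locker at (325,265) with its door bar at (330,233) and the red stay bar at (264,214). Possible takes for "bottle":
- the green one on the table at (207,235), which is the right one
- orange ones at (199,209) and (223,254)
- two green ones in the bin at (410,230) and (413,245), which are bystanders

The green one on the table is at about (0.461, -0.317). The side view agrees, with the green bottle at (334,197). Next I'll fit the locker pose and the bottle yaw, with one close crop.

```bash
cat > h.py <<'E'
from plant import *
import numpy as np, cv2
from scipy.spatial.transform import Rotation as R
from scipy.optimize import least_squares
def ray(s,u,v,z):
    d=R.from_euler('xyz',s['attitude'],degrees=True).as_matrix()@[(u-s['cx'])/s['fx'],(v-s['cy'])/s['fy'],1]
    p=np.array(s['position']);return p+d*(z-p[2])/d[2]
def green(s,near,z=.015,rad=.1):
    h=cv2.cvtColor(s['frame'],cv2.COLOR_RGB2HSV)
    m=(h[:,:,0]>45)&(h[:,:,0]<85)&(h[:,:,1]>110)&(h[:,:,2]>30)
    p=np.array([ray(s,u,v,z)[:2] for v,u in np.argwhere(m)])
    p=p[np.linalg.norm(p-near,axis=1)<rad]
    r=cv2.minAreaRect((p*1000).astype(np.float32));return len(p),p.mean(0),r
def loc(P,pose):
    x,y,a=pose;c,s=np.cos(a),np.sin(a);d=np.array(P)-[x,y];return np.array([c*d[0]+s*d[1],-s*d[0]+c*d[1]])
def wor(P,pose):
    x,y,a=pose;c,s=np.cos(a),np.sin(a);return np.array([x+c*P[0]-s*P[1],y+s*P[0]+c*P[1]])
E
python3 - <<'E'
from h import *
L=[(0,0),(.03-.22*np.cos(.349),0),(.03-.06*np.cos(.349),-.156),(.005,-.236)]
M=[[(.639,.148),(.64,.146)],[(.466,.174),(.47,.176)],[(.59,-.021),(.589,-.02)],[(.619,-.089),(.614,-.086)]]
f=lambda q:np.concatenate([wor(l,q)-m for l,ms in zip(L,M) for m in ms])
r=least_squares(f,[.64,.147,-.14]);print(r.x,np.degrees(r.x[2]),np.round(r.fun*1000,1))
np.save('pose.npy',r.x)
for c in ['scene','side']:
    s=snapshot(c);print(green(s,[.461,-.317]))
    print([ (d['score'],np.round(d['position'],3)) for d in spot_in(c,'bottle')][:3])
s=snapshot('scene');cv2.imwrite('pics/crop.png',cv2.resize(s['frame'][190:275,150:260,::-1],None,fx=6,fy=6,interpolation=cv2.INTER_CUBIC))
E
```

```text
[ 0.64170271  0.14320411 -0.14675096] -8.40821059805031 [ 2.7 -4.8  1.7 -2.8  0.9 -5.  -3.1 -7.   2.8 13.7  3.8 12.7 -6.9 -2.
 -1.9 -5. ]
(0, array([nan, nan]), ((0.0, 0.0), (0.0, 0.0), 0.0))
[(0.82, array([ 0.469, -0.311,  0.023])), (0.75, array([ 0.307, -0.38 ,  0.029])), (0.68, array([ 0.627, -0.054,  0.249]))]
(346, array([ 0.44822072, -0.31528723]), ((470.0614013671875, -308.0442199707031), (139.99034118652344, 96.73832702636719), 13.566726684570312))
[(0.91, array([ 0.446, -0.306,  0.023])), (0.77, array([0.526, 0.483, 0.034])), (0.73, array([ 0.564, -0.225,  0.023]))]h.py:13: RuntimeWarning: Mean of empty slice.
  r=cv2.minAreaRect((p*1000).astype(np.float32));return len(p),p.mean(0),r
  ret = um.true_divide(
```

View pics/crop.png

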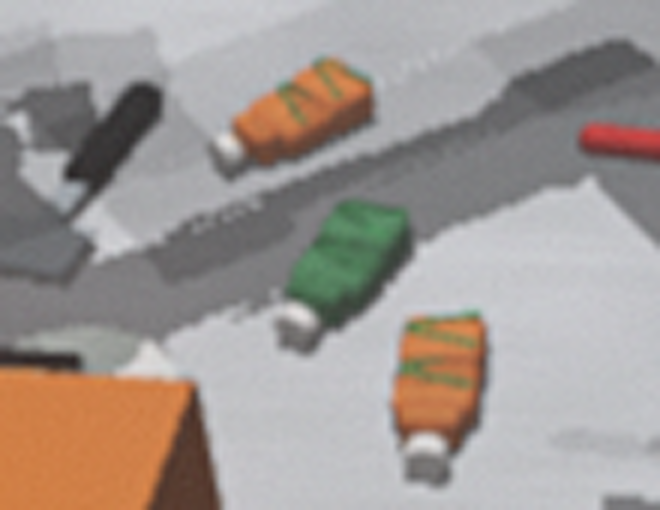

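The crop shows the solid green bottle at (350,265), with its white cap at (297,325). The two striped orange look-alikes are at (300,110) and (440,390). I've chosen the green one.

```bash
python3 - <<'E'
from h import *
L=[(0,0),(.03-.22*np.cos(.349),0),(.03-.06*np.cos(.349),-.168),(.005,-.236)]
M=[[(.639,.148),(.64,.146)],[(.466,.174),(.47,.176)],[(.59,-.021),(.589,-.02)],[(.619,-.089),(.614,-.086)]]
f=lambda q:np.concatenate([wor(l,q)-m for l,ms in zip(L,M) for m in ms])
r=least_squares(f,[.64,.147,-.14]);print(r.x,np.degrees(r.x[2]),np.round(r.fun*1000,1))
np.save('pose.npy',r.x);q=r.x
s=snapshot('scene')
c=ray(s,199.5,244,.012);t=ray(s,212.5,226,.015);d=c-t
print('cap',c,'tail',t,np.degrees(np.arctan2(d[1],d[0])))
print('bar',wor(L[1],q))
o=get_obs();print('tcp',o['tool_pos'],'in locker',loc(o['tool_pos'][:2],q))
E
```

```text
[ 0.6417719   0.14642502 -0.14276937] -8.180082447816549 [ 2.8 -1.6  1.8  0.4  0.8 -2.4 -3.2 -4.4  1.8  4.9  2.8  3.9 -5.9  1.1
 -0.9 -1.9]
cap [ 0.50752701 -0.33776833  0.012     ] tail [ 0.40101217 -0.3042979   0.015     ] -17.44441880305874
bar [0.46683274 0.17157207]
tcp [ 0.25523592 -0.62486424  0.24554984] in locker [-0.27286049 -0.81844019]
```

Call:
play_rows(plan=[[0,0,-1.1,0,0,-6.62],[0,0,-1.1,0,0,-6.62],[0,0,-1.1,0,0,-6.62],[0,0,-1.1,0,0,-6.62],[0,0,-1.1,0,0,-6.62],[0,0,-1.1,0,0,-6.62],[0,0,-1.1,0,0,-6.62],[0,0,-1.1,0,0,-6.62],[0,0,-1.1,0,0,-6.62]], grip=8.7)

```text
clock: 1.95
tool_pos: [0.2552, -0.6248, 0.3451]
orientation: [-180.0, -0.0, -97.9]
force: [0.4, 0.4, 0.6]
opening: 0.087
gripper_force: 0.0
```

Call:
play_rows(plan=[[-3.6,-1,0,0,0,0],[-4,-1,0,0,0,0],[-4,-1,0,0,0,0],[-4,-1,0,0,0,0],[-4,-1,0,0,0,0],[-4,-1,0,0,0,0],[-4,-1,0,0,0,0],[-4,-1,0,0,0,0],[-4,-1,0,0,0,0],[-4,-0.6,0,0,0,0],[-4,0,0,0,0,0],[-4,0,0,0,0,0],[-4,0,0,0,0,0],[-4,0,0,0,0,0],[-4,0,0,0,0,0],[-4,0,0,0,0,0],[-4,0,0,0,0,0],[-4,0,0,0,0,0],[-4,0,0,0,0,0],[-4,0,0,0,0,0]])

```text
clock: 3.62
tool_pos: [0.4635, 0.1514, 0.3451]
orientation: [-180.0, 0.1, -98.2]
force: [1.2, -0.6, 0.2]
opening: 0.0867
gripper_force: 0.0
```

```bash
python3 - <<'E'
from h import *
q=np.load('pose.npy');o=get_obs();print(o['clock'],o['tool_pos'],o['orientation'],loc(o['tool_pos'][:2],q),o['joint_pos'])
s=snapshot('wrist');cv2.imwrite('pics/w1.png',s['frame'][:,:,::-1]);print(s['position'],s['attitude'],s['fx'])
for c in ['wrist']:
  for t in ['door_bar','stay_bar','locker']:
    print(c,t,[(d['score'],np.round(d['position'],3),loc(d['position'][:2],q)) for d in spot_point(c,t)][:2])
E
```

```text
3.6167 [0.46346013 0.15137938 0.34507883] [-1.79950542e+02  5.33565573e-02 -9.81729311e+01] [-0.17720252 -0.02046711] [ 4.12564568e+01 -5.44378737e-01 -1.25285908e+01  2.93105119e-03
 -7.79430912e+01 -4.94300214e+01]
[0.45198962 0.07195502 0.48458461] [1.62640428e+02 2.16328240e-02 1.71737896e+02] 296.19319451288123
wrist door_bar [(0.83, array([0.466, 0.17 , 0.053]), array([-0.17779014, -0.00204265]))]
wrist stay_bar []
wrist locker [(0.95, array([ 0.642,  0.145, -0.001]), array([ 4.15239921e-06, -1.23701869e-03]))]
```

View pics/w1.png

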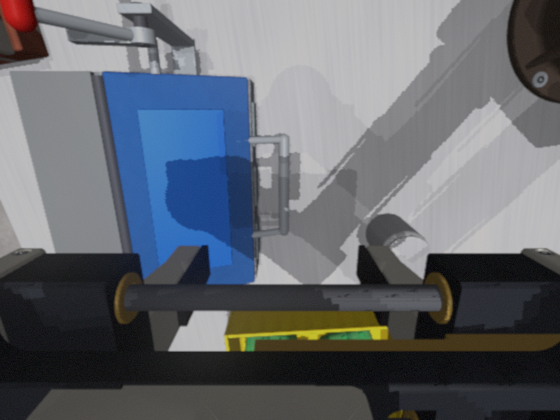

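The wrist view shows the bar at about (285,185), upright in the picture and so parallel to tool x. That agrees with the locker fit. Next I'll narrow the fingers, go down over the bar and close.

Call:
play_rows(plan=[[-1,0,0,0,0,0],[-1,0,2,0,0,0],[0,0,3,0,0,0],[0,0,3,0,0,0],[0,0,3,0,0,0],[0,0,3,0,0,0],[0,0,3,0,0,0],[0,0,3,0,0,0],[0,0,0,0,0,0]], grip=3.2)

```text
clock: 4.57
tool_pos: [0.4639, 0.1662, 0.1399]
orientation: [179.6, -0.3, -98.4]
force: [-1.5, -0.3, -0.2]
opening: 0.0345
gripper_force: 0.0
```

```bash
python3 - <<'E'
from h import *
q=np.load('pose.npy');o=get_obs();print(o['clock'],o['tool_pos'],o['opening'],loc(o['tool_pos'][:2],q))
s=snapshot('wrist');cv2.imwrite('pics/w2.png',s['frame'][:,:,::-1])
print([(d['score'],np.round(d['position'],3),loc(d['position'][:2],q)) for d in spot_point('wrist','door_bar')][:2])
E
```

```text
4.5667 [0.463883   0.16623473 0.13986096] 0.03450015007779946 [-0.17889763 -0.00570274]
[(0.46, array([ 0.643,  0.146, -0.   ]), array([ 0.00126185, -0.00014698]))]
```

View pics/w2.png

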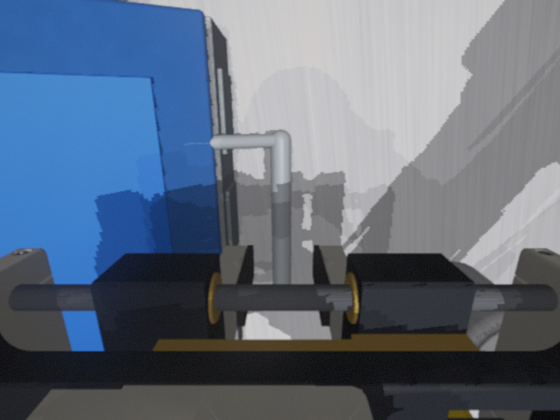

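The bar at col 281 runs between the fingers (inner faces at cols 253 and 313), so it is centred. Going down.

Call:
play_rows(plan=[[0,0,2.1,0,0,0],[0,0,2.1,0,0,0],[0,0,2.1,0,0,0],[0,0,2.1,0,0,0],[0,0,0,0,0,0]])

```text
clock: 5.08
tool_pos: [0.4664, 0.1686, 0.0597]
orientation: [179.9, -0.1, -98.3]
force: [-0.4, -1.1, -0.2]
opening: 0.0318
gripper_force: 0.0
```

Call:
play_rows(plan=[[0,0,0,0,0,0],[0,0,0,0,0,0],[0,0,0,0,0,0],[0,0,0,0,0,0],[0,0,0,0,0,0],[0,0,0,0,0,0]], grip=0)

```text
clock: 5.58
tool_pos: [0.4658, 0.1701, 0.0625]
orientation: [180.0, 0.1, -98.2]
force: [-11.9, 7.0, 9.5]
opening: 0.0149
gripper_force: 30.0
```

The bar sits near the tips, so I'll reopen, go 8 mm lower and regrip.

Call:
play_rows(plan=[[0,0,0,0,0,0],[0,0,0,0,0,0],[0,0,0,0,0,0],[0,0,0.8,0,0,0],[0,0,0,0,0,0],[0,0,0,0,0,0]], grip=3)

```text
clock: 6.08
tool_pos: [0.4664, 0.1687, 0.0521]
orientation: [180.0, -0.0, -98.2]
force: [-0.6, -0.3, -0.6]
opening: 0.0299
gripper_force: 0.0
```

Call:
play_rows(plan=[[0,0,0,0,0,0],[0,0,0,0,0,0],[0,0,0,0,0,0],[0,0,0,0,0,0],[0,0,0,0,0,0],[0,0,0,0,0,0]], grip=0)

```text
clock: 6.58
tool_pos: [0.4656, 0.1691, 0.0524]
orientation: [179.9, -0.0, -98.2]
force: [-5.8, 3.3, 2.5]
opening: 0.0147
gripper_force: 30.0
```

```bash
python3 - <<'E'
import numpy as np
q=np.load('pose.npy');from h import *
o=get_obs();p=np.r_[loc(o['tool_pos'][:2],q),o['tool_pos'][2]];print(p)
# cumulative rows in tool axes: arc about hinge (.03,.125) r .22
r=.22;a0=-20
def rows(a0,a1,n):
    a=np.radians(np.linspace(a0,a1,n+1));X=.03-r*np.cos(a);Z=.125+r*np.sin(a)
    return np.round(np.c_[-np.diff(X),-np.diff(Z)]*100,2).tolist()
print(rows(-20,85.5,36)); print('down',rows(80,-20,40))
E
```

```text
[-0.17765376 -0.00263017  0.05239041]
[[0.36, -1.07], [0.3, -1.08], [0.25, -1.1], [0.19, -1.11], [0.13, -1.12], [0.08, -1.12], [0.02, -1.12], [-0.04, -1.12], [-0.1, -1.12], [-0.15, -1.11], [-0.21, -1.11], [-0.27, -1.09], [-0.32, -1.08], [-0.38, -1.06], [-0.43, -1.04], [-0.48, -1.02], [-0.53, -0.99], [-0.58, -0.96], [-0.63, -0.93], [-0.68, -0.9], [-0.72, -0.86], [-0.77, -0.82], [-0.81, -0.78], [-0.85, -0.74], [-0.88, -0.7], [-0.92, -0.65], [-0.95, -0.6], [-0.98, -0.55], [-1.01, -0.5], [-1.03, -0.45], [-1.05, -0.4], [-1.07, -0.34], [-1.09, -0.29], [-1.1, -0.23], [-1.11, -0.17], [-1.12, -0.12]]
down [[0.94, 0.19], [0.93, 0.23], [0.92, 0.27], [0.91, 0.31], [0.89, 0.35], [0.88, 0.39], [0.86, 0.42], [0.84, 0.46], [0.82, 0.5], [0.8, 0.53], [0.77, 0.57], [0.75, 0.6], [0.72, 0.63], [0.69, 0.66], [0.66, 0.69], [0.63, 0.72], [0.6, 0.75], [0.57, 0.77], [0.53, 0.8], [0.5, 0.82], [0.46, 0.84], [0.42, 0.86], [0.39, 0.88], [0.35, 0.89], [0.31, 0.91], [0.27, 0.92], [0.23, 0.93], [0.19, 0.94], [0.15, 0.95], [0.1, 0.95], [0.06, 0.96], [0.02, 0.96], [-0.02, 0.96], [-0.06, 0.96], [-0.1, 0.95], [-0.15, 0.95], [-0.19, 0.94], [-0.23, 0.93], [-0.27, 0.92], [-0.31, 0.91]]
```

Call:
play_rows(plan=[[0,0.36,-1.07,0,0,0],[0,0.3,-1.08,0,0,0],[0,0.25,-1.1,0,0,0],[0,0.19,-1.11,0,0,0],[0,0.13,-1.12,0,0,0],[0,0.08,-1.12,0,0,0],[0,0.02,-1.12,0,0,0],[0,-0.04,-1.12,0,0,0],[0,-0.1,-1.12,0,0,0],[0,-0.15,-1.11,0,0,0],[0,-0.21,-1.11,0,0,0],[0,-0.27,-1.09,0,0,0],[0,0,0,0,0,0]])

```text
clock: 7.67
tool_pos: [0.4592, 0.1699, 0.1867]
orientation: [179.8, 0.0, -98.2]
force: [-10.6, 5.3, 0.5]
opening: 0.0151
gripper_force: 30.0
```

Call:
play_rows(plan=[[0,-0.28,-1.08,0,0,0],[0,-0.34,-1.06,0,0,0],[0,-0.4,-1.04,0,0,0],[0,-0.45,-1.02,0,0,0],[0,-0.5,-0.99,0,0,0],[0,-0.55,-0.96,0,0,0],[0,-0.6,-0.93,0,0,0],[0,-0.66,-0.9,0,0,0],[0,-0.71,-0.86,0,0,0],[0,-0.77,-0.82,0,0,0],[0,-0.81,-0.78,0,0,0],[0,-0.85,-0.74,0,0,0],[0,0,0,0,0,0]])

```text
clock: 8.75
tool_pos: [0.5273, 0.1602, 0.3015]
orientation: [179.9, 0.1, -98.1]
force: [-25.2, 5.8, 28.0]
opening: 0.0149
gripper_force: 30.0
```

Call:
play_rows(plan=[[0,-0.88,-0.7,0,0,0],[0,-0.92,-0.65,0,0,0],[0,-0.95,-0.6,0,0,0],[0,-0.98,-0.55,0,0,0],[0,-1.01,-0.5,0,0,0],[0,-1.03,-0.45,0,0,0],[0,-1.05,-0.4,0,0,0],[0,0,0,0,0,0]])

```text
clock: 9.42
tool_pos: [0.5983, 0.1502, 0.3404]
orientation: [-179.7, 0.1, -98.2]
force: [-6.1, 2.7, 17.1]
opening: 0.0149
gripper_force: 30.0
```

Call:
play_rows(plan=[[0,-1.07,-0.45,0,0,0],[0,-1.09,-0.35,0,0,0],[0,-1.1,-0.28,0,0,0],[0,-1.1,-0.2,0,0,0],[0,-1.1,-0.15,0,0,0],[0,0,0,0,0,0],[0,0,0,0,0,0]])

```text
clock: 10.0
tool_pos: [0.6514, 0.1423, 0.3513]
orientation: [-179.9, 0.0, -98.2]
force: [-0.8, 0.5, 3.5]
opening: 0.0148
gripper_force: 30.0
```

```bash
python3 - <<'E'
from h import *
q=np.load('pose.npy');o=get_obs();p=np.r_[loc(o['tool_pos'][:2],q),o['tool_pos'][2]];print(o['clock'],p,np.arctan2(p[2]-.125,.03-p[0])+.349)
s=snapshot('side');cv2.imwrite('pics/s2.png',s['frame'][:,:,::-1])
for c in ['side','scene']:
  if c=='scene':snapshot(c)
  for t in ['stay_bar','door_bar','stay_pin']:print(c,t,[(d['score'],np.round(d['position'],3),loc(d['position'][:2],q)) for d in spot_point(c,t)][:2])
E
```

```text
10.0 [ 0.01016201 -0.00269401  0.35134613] 1.8323752205312887
side stay_bar [(0.86, array([ 0.613, -0.087,  0.248]), array([ 0.00445096, -0.23528557]))]
side door_bar [(0.69, array([0.656, 0.148, 0.346]), array([0.01342125, 0.00311632])), (0.32, array([ 0.304,  0.289, -0.002]), array([-0.35447992,  0.09278184]))]
side stay_pin [(0.67, array([ 0.639, -0.031,  0.185]), array([ 0.0226707 , -0.17578783]))]
scene stay_bar [(0.66, array([ 0.614, -0.088,  0.248]), array([ 0.00613428, -0.2357508 ]))]
scene door_bar [(0.7, array([0.654, 0.146, 0.344]), array([0.01212148, 0.00161612])), (0.56, array([0.302, 0.289, 0.001]), array([-0.35655917,  0.09319015]))]
scene stay_pin [(0.76, array([ 0.639, -0.026,  0.181]), array([ 0.0213227 , -0.17062713]))]
```

The door is at about 1.83 rad and the stay bar is back at its 0 place. I'll ease the door back 1.6 cm onto the stay, check it, then let go.

Call:
play_rows(plan=[[0,0.5,0.05,0,0,0],[0,0.5,0.1,0,0,0],[0,0.5,0.1,0,0,0],[0,0.2,0.05,0,0,0],[0,0,0,0,0,0],[0,0,0,0,0,0]])

```text
clock: 10.9
tool_pos: [0.6344, 0.1447, 0.3489]
orientation: [-179.8, 0.0, -98.2]
force: [-1.0, 0.0, 7.6]
opening: 0.0149
gripper_force: 30.0
```

```bash
python3 - <<'E'
from h import *
q=np.load('pose.npy');o=get_obs();p=np.r_[loc(o['tool_pos'][:2],q),o['tool_pos'][2]];print(o['clock'],p,np.arctan2(p[2]-.125,.03-p[0])+.349,o['force'])
s=snapshot('scene');cv2.imwrite('pics/s3.png',cv2.resize(s['frame'][130:340,180:460,::-1],None,fx=2.8,fy=2.8))
for t in ['stay_bar','door_bar']:print(t,[(d['score'],np.round(d['position'],3),loc(d['position'][:2],q)) for d in spot_point('scene',t)][:1])
E
```

```text
10.9 [-0.0070898  -0.00274038  0.34892768] 1.7556536125228146 [-0.99859432  0.04008706  7.59498087]
stay_bar []
door_bar [(0.75, array([0.636, 0.148, 0.347]), array([-0.00545659,  0.00090782]))]
```

View pics/s3.png

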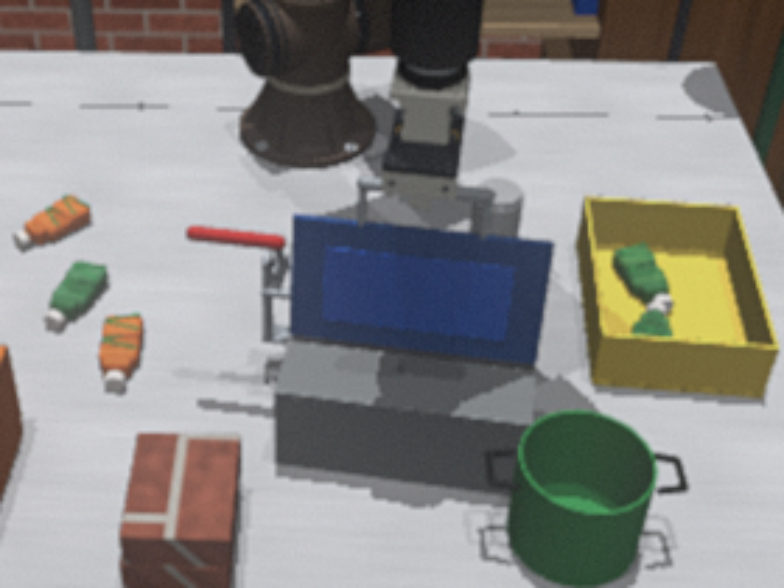

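The door stands up with its bar held and the stay is down. Releasing and going to the bottle.

Call:
play_rows(plan=[[0,0,0,0,0,0],[0,0,0,0,0,0],[0,0,0,0,0,0],[0,0,0,0,0,0],[0,0,-1.5,0,0,0],[0,0,-2.5,0,0,0],[0,0,-2.5,0,0,0],[0,1,0,0,0,0]], grip=3.6)

```text
clock: 11.72
tool_pos: [0.6264, 0.1461, 0.4162]
orientation: [-179.7, 0.1, -98.2]
force: [-1.3, -0.2, -0.3]
opening: 0.0359
gripper_force: 0.0
```

Call:
play_rows(plan=[[2,3,0,0,0,0],[4,3,0,0,0,0],[4,3.5,0,0,0,0],[4,0,0,0,0,0],[4,0,0,0,0,0],[4,0,0,0,0,0],[4,0,0,0,0,0],[4,0,0,0,0,0],[4,0,0,0,0,0],[4,0,0,0,0,0],[4,0,0,0,0,0],[4,0,0,0,0,0],[2,0,0,0,0,0]], grip=8.7)

```text
clock: 12.8
tool_pos: [0.4753, -0.3051, 0.4113]
orientation: [179.9, -0.0, -98.3]
force: [0.7, 0.7, -0.2]
opening: 0.0872
gripper_force: 0.0
```

Call:
play_rows(plan=[[0,0,1.5,0,0,7.09],[0,0,1.5,0,0,7.09],[0,0,1.5,0,0,7.09],[0,0,1.5,0,0,7.09],[0,0,1.5,0,0,7.09],[0,0,1.5,0,0,7.09],[0,0,1.5,0,0,7.09],[0,0,1.5,0,0,7.09],[0,0,1.5,0,0,7.09],[0,0,1.5,0,0,7.09],[0,0,1.5,0,0,7.09],[0,0,1.5,0,0,7.09],[0,0,1.5,0,0,7.09],[0,0,0,0,0,7.09],[0,0,0,0,0,0]])

```text
clock: 14.05
tool_pos: [0.4758, -0.3016, 0.2155]
orientation: [-180.0, -0.2, 162.2]
force: [0.3, 0.2, 0.7]
opening: 0.0873
gripper_force: 0.0
```

```bash
python3 - <<'E'
from h import *
q=np.load('pose.npy');o=get_obs();print(o['clock'],o['tool_pos'],o['orientation'])
s=snapshot('wrist');cv2.imwrite('pics/w3.png',s['frame'][:,:,::-1])
for t in ['bottle']:print(t,[(d['score'],np.round(d['position'],3)) for d in spot_point('wrist',t)][:3])
print(green(s,[.461,-.317]))
snapshot('scene')
for t in ['stay_bar','door_bar']:print(t,[(d['score'],np.round(d['position'],3),loc(d['position'][:2],q)) for d in spot_point('scene',t)][:1])
E
```

```text
14.05 [ 0.47578985 -0.30156426  0.21554334] [-1.79997874e+02 -1.51571525e-01  1.62198879e+02]
bottle [(0.87, array([ 0.457, -0.32 , -0.002])), (0.64, array([ 0.298, -0.383,  0.   ])), (0.6, array([ 0.576, -0.235,  0.003]))]
(1538, array([ 0.45810441, -0.31640407]), ((478.69427490234375, -305.043701171875), (143.91697692871094, 84.03036499023438), 14.384197235107422))
stay_bar [(0.57, array([ 0.615, -0.088,  0.25 ]), array([ 0.00685561, -0.23584916]))]
door_bar [(0.56, array([0.636, 0.149, 0.346]), array([-0.00622122,  0.00201024]))]
```

View pics/w3.png

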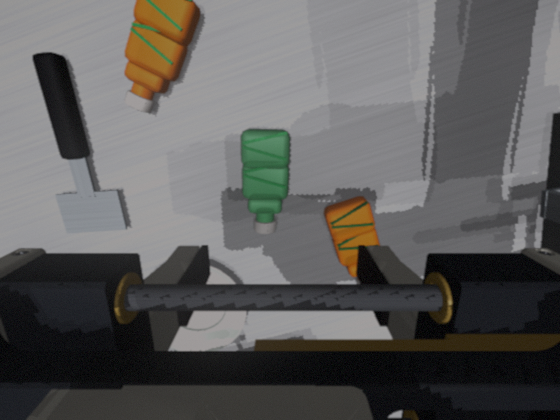

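The green bottle runs from (266,130) to its cap at (264,228), so it is lined up with the tool. One orange look-alike shows at right, (355,235), and one at top left.

```bash
python3 - <<'E'
from h import *
o=get_obs();s=snapshot('wrist');Rt=R.from_euler('xyz',o['orientation'],degrees=True)
for u,v,z in [(266,132,.02),(265,160,.028),(264.5,225,.012),(242,160,.025),(290,160,.025),(350,235,.02),(330,210,.02)]:
    w=ray(s,u,v,z);print(u,v,np.round(w,3),'tool cm',np.round(Rt.inv().apply(w-o['tool_pos'])*100,2))
E
```

```text
266 132 [ 0.41 -0.3   0.02] tool cm [ 6.43 -1.8  19.73]
265 160 [ 0.438 -0.31   0.028] tool cm [ 3.47 -1.92 18.94]
264.5 225 [ 0.516 -0.338  0.012] tool cm [-4.8  -2.23 20.55]
242 160 [ 0.431 -0.335  0.025] tool cm [ 3.43 -4.5  19.24]
290 160 [ 0.447 -0.284  0.025] tool cm [ 3.42  0.86 19.24]
350 235 [ 0.557 -0.24   0.02 ] tool cm [-5.83  8.27 19.75]
330 210 [ 0.519 -0.256  0.02 ] tool cm [-2.61  5.68 19.74]
```

Call:
play_rows(plan=[[1.5,-1,1.5,0,0,0],[1.4,-0.85,2.5,0,0,0],[0,0,3,0,0,0],[0,0,3,0,0,0],[0,0,3,0,0,0],[0,0,2.5,0,0,0],[0,0,1.8,0,0,0],[0,0,1,0,0,0],[0,0,0.6,0,0,0],[0,0,0,0,0,0],[0,0,0,0,0,0]])

```text
clock: 15.27
tool_pos: [0.4439, -0.311, 0.0286]
orientation: [-180.0, 0.1, 162.6]
force: [1.0, 0.8, 0.2]
opening: 0.087
gripper_force: 0.0
```

Call:
play_rows(plan=[[0,0,0,0,0,0],[0,0,0,0,0,0],[0,0,0,0,0,0],[0,0,0,0,0,0],[0,0,0,0,0,0],[0,0,0,0,0,0]], grip=0)

```text
clock: 15.77
tool_pos: [0.4434, -0.3108, 0.0282]
orientation: [-180.0, 0.0, 162.5]
force: [0.1, 1.0, 3.3]
opening: 0.054
gripper_force: 30.0
```

Call:
play_rows(plan=[[0,0,-2,0,0,0],[0,0,-3.5,0,0,0],[0,0,-3.5,0,0,0],[0,0,-3.5,0,0,0],[0,0,-3.5,0,0,0],[0,0,-3.5,0,0,0],[0,0,-3.5,0,0,-3.1],[0,0,-3.5,0,0,-3.1],[0,0,-3.5,0,0,-3.1],[0,0,0,0,0,0]])

```text
clock: 16.6
tool_pos: [0.4453, -0.3123, 0.3357]
orientation: [-179.8, 0.6, 172.1]
force: [0.8, -0.6, 0.4]
opening: 0.054
gripper_force: 30.0
```

Call:
play_rows(plan=[[0,2,0,0,0,0],[0,4,0,0,0,0],[0,4,0,0,0,0],[0,4,0,0,0,0],[0,4,0,0,0,0],[0,4,0,0,0,0],[0,4,0,0,0,0],[0,4,0,0,0,0],[0,4,0,0,0,0],[0,4,0,0,0,0],[0,4,0,0,0,0],[0,4,0,0,0,0],[0,2,0,0,-5,0],[0,0,0,0,-5,0],[0,0,0,0,0,0]])

```text
clock: 17.85
tool_pos: [0.5089, 0.1645, 0.3255]
orientation: [-179.9, 10.1, 172.0]
force: [-1.6, -0.9, -0.9]
opening: 0.0543
gripper_force: 30.0
```

```bash
python3 - <<'E'
from h import *
q=np.load('pose.npy');o=get_obs();print(o['clock'],o['tool_pos'],o['orientation'],loc(o['tool_pos'][:2],q),o['opening'],o['force'])
s=snapshot('side');cv2.imwrite('pics/s4.png',s['frame'][:,:,::-1])
E
```

```text
17.85 [0.50889458 0.16448259 0.32550039] [-179.85206957   10.09726155  172.02415207] [-0.13409471 -0.00103258] 0.05434067895744637 [-1.55495042 -0.88745047 -0.90136292]
```

View pics/s4.png

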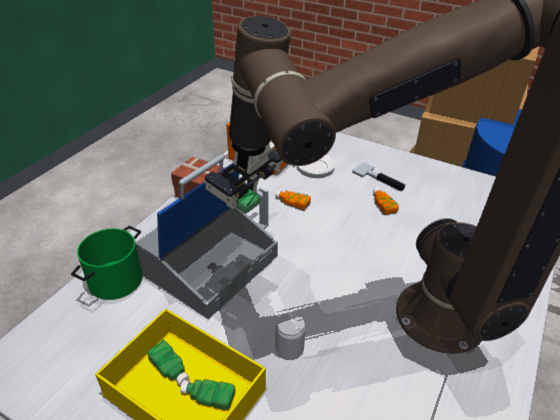

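The bottle is held over the front of the open locker, and the door stands locked behind it with its bar at about (205,168). Moving in and descending, tilted 10°.

Call:
play_rows(plan=[[-2.1,0,0.37,0,0,0],[-2.1,0,0.37,0,0,0],[-2.1,0,0.37,0,0,0],[0.4,0,2.5,0,0,0],[0.5,0,2.8,0,0,0],[0.5,0,2.8,0,0,0],[0.5,0,2.8,0,0,0],[0.5,0,2.8,0,0,0],[0.5,0,2.8,0,0,0],[0.5,0,2.8,0,0,0],[0,0,0,0,0,0]])

```text
clock: 18.82
tool_pos: [0.5723, 0.1528, 0.1264]
orientation: [-179.7, 9.6, 171.7]
force: [-1.1, -0.7, 0.1]
opening: 0.0536
gripper_force: 30.0
```

```bash
python3 - <<'E'
from h import *
q=np.load('pose.npy');o=get_obs();print(o['clock'],o['tool_pos'],o['orientation'],loc(o['tool_pos'][:2],q),o['opening'],o['force'])
E
```

```text
18.8167 [0.57233252 0.15280863 0.12636966] [-179.69248641    9.57977127  171.73817813] [-0.06964118 -0.00356151] 0.05355099197925106 [-1.12446085 -0.73385887  0.09489156]
```

Call:
play_rows(plan=[[0.35,0,2,0,0,0],[0.35,0,2,0,0,0],[0.28,0,1.5,0,0,0],[0.22,0,1.2,0,0,0],[0.15,0,0.8,0,0,0],[0,0,0,0,0,0]])

```text
clock: 19.32
tool_pos: [0.5747, 0.1548, 0.0552]
orientation: [-179.9, 9.9, 171.8]
force: [0.5, -0.9, -0.3]
opening: 0.0537
gripper_force: 30.0
```

Call:
play_rows(plan=[[0.08,0,0.45,0,0,0],[0.05,0,0.3,0,0,0],[0,0,0,0,0,0],[0,0,0,0,0,0]])

```text
clock: 19.65
tool_pos: [0.5771, 0.1561, 0.0511]
orientation: [179.9, 10.2, 171.8]
force: [3.1, -4.3, 7.5]
opening: 0.0534
gripper_force: 30.0
```

The bottle touches the floor. Releasing.

Call:
play_rows(plan=[[0,0,0,0,0,0],[0,0,0,0,0,0],[0,0,0,0,0,0],[0,0,0,0,0,0],[0,0,0,0,0,0],[-0.35,0,-2,0,0,0],[-0.5,0,-2.8,0,0,0],[-0.5,0,-2.8,0,0,0],[-0.5,0,-2.8,0,0,0],[-0.5,0,-2.8,0,0,0],[-0.5,0,-2.8,0,0,0],[-0.5,0,-2.8,0,0,0],[-0.5,0,-2.8,0,0,0],[-0.5,0,-2.8,0,0,0],[-0.5,0,-2.8,0,0,0],[0,0,0,0,0,0]], grip=8.7)

```text
clock: 20.98
tool_pos: [0.5771, 0.1561, 0.331]
orientation: [179.7, 10.4, 171.8]
force: [0.5, 1.0, 0.7]
opening: 0.0868
gripper_force: 0.0
```

```bash
python3 - <<'E'
from h import *
q=np.load('pose.npy');o=get_obs();print(o['clock'],o['tool_pos'],o['orientation'],loc(o['tool_pos'][:2],q))
for c in ['wrist','side']:
  s=snapshot(c);cv2.imwrite(f'pics/{c}5.png',s['frame'][:,:,::-1])
  for t in ['bottle','stay_bar','door_bar']:print(c,t,[(d['score'],np.round(d['position'],3),np.round(loc(d['position'][:2],q),3)) for d in spot_point(c,t)][:5])
E
```

```text
20.9833 [0.57712017 0.1561446  0.33100091] [179.71746515  10.42777492 171.84144034] [-0.06537689  0.00042172]
wrist bottle [(0.92, array([0.61 , 0.15 , 0.009]), array([-0.032, -0.001])), (0.78, array([0.522, 0.48 , 0.006]), array([-0.166,  0.313])), (0.71, array([ 0.576, -0.234, -0.002]), array([-0.011, -0.386]))]
wrist stay_bar [(0.41, array([0.611, 0.151, 0.006]), array([-0.031, -0.   ]))]
wrist door_bar []
side bottle [(0.9, array([0.52 , 0.481, 0.007]), array([-0.168,  0.314])), (0.84, array([ 0.578, -0.239, -0.002]), array([-0.009, -0.391])), (0.73, array([0.611, 0.15 , 0.005]), array([-0.031, -0.001])), (0.65, array([0.404, 0.495, 0.007]), array([-0.285,  0.311])), (0.55, array([ 0.297, -0.378,  0.004]), array([-0.267, -0.568]))]
side stay_bar [(0.84, array([ 0.613, -0.085,  0.251]), array([ 0.005, -0.233])), (0.52, array([0.613, 0.15 , 0.008]), array([-0.029, -0.001]))]
side door_bar [(0.96, array([0.658, 0.146, 0.346]), array([0.016, 0.002]))]
```

View pics/side5.png

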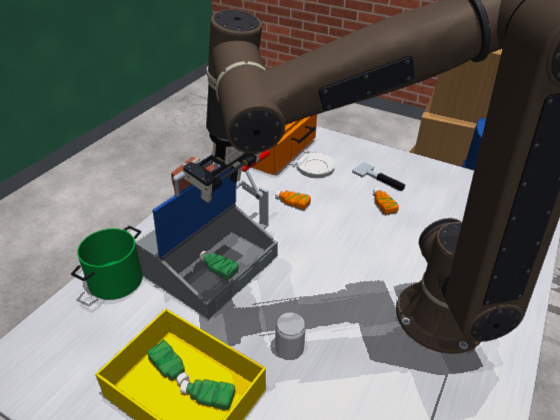

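The bottle lies on the locker floor at (218,263), local (-0.03, 0). The door is up and the red bar is still at its 0 place. Next is the stay: back off, straighten up, turn and go behind the red bar.

Call:
play_rows(plan=[[2.5,0,-0.44,0,0,0],[2.7,0,-0.5,0,0,0],[2.7,0,-0.5,0,0,0],[0,0,0,0,5,0],[0,0,-2,0,5,0],[0,0,-3,0,0,0],[0,-4,-2,0,0,0],[0,-4,0,0,0,0],[0,-4,0,0,0,0],[0,-4,0,0,0,0],[0,-4,0,0,0,0],[0,-4,0,0,0,0],[0,0,0,0,0,0]], grip=0)

```text
clock: 22.47
tool_pos: [0.4586, -0.073, 0.3934]
orientation: [-179.9, -0.0, 171.6]
force: [0.8, 0.7, -0.1]
opening: 0.0057
gripper_force: 0.0
```

Call:
play_rows(plan=[[0,0,0,0,0,-6.92],[0,0,0,0,0,-6.92],[0,0,0,0,0,-6.92],[0,0,0,0,0,-6.92],[0,0,0,0,0,-6.92],[0,0,0,0,0,-6.92],[0,0,0,0,0,-6.92],[0,0,0,0,0,-6.92],[0,0,0,0,0,-6.92],[0,0,0,0,0,-6.92],[0,0,0,0,0,-6.92],[0,0,0,0,0,-6.92],[0,0,0,0,0,-6.92],[0,0,0,0,0,0]])

```text
clock: 23.63
tool_pos: [0.4602, -0.0679, 0.3929]
orientation: [180.0, -0.0, -97.9]
force: [0.5, 0.3, -0.3]
opening: 0.0004
gripper_force: 0.0
```

```bash
python3 - <<'E'
from h import *
q=np.load('pose.npy');o=get_obs();print(o['clock'],o['tool_pos'],o['orientation'],loc(o['tool_pos'][:2],q),o['opening'])
for c in ['side','scene']:
  snapshot(c)
  for t in ['stay_bar','door_bar']:print(c,t,[(d['score'],np.round(d['position'],3),np.round(loc(d['position'][:2],q),3)) for d in spot_point(c,t)][:1])
E
```

```text
23.6333 [ 0.46016347 -0.06794329  0.39289016] [ 1.79950641e+02 -2.06401142e-02 -9.78845792e+01] [-0.14925934 -0.23802741] 0.00036245169241468236
side stay_bar [(0.95, array([ 0.614, -0.085,  0.251]), array([ 0.005, -0.233]))]
side door_bar [(0.9, array([0.656, 0.151, 0.346]), array([0.013, 0.006]))]
scene stay_bar []
scene door_bar [(0.68, array([0.657, 0.147, 0.349]), array([0.015, 0.002]))]
```

Call:
play_rows(plan=[[0.7,-4,0,0,0,0],[0,-4,0,0,0,0],[0,-4,0,0,0,0],[0,-4,0,0,0,0],[0,-4.1,0,0,0,0],[0,0,1,0,0,0],[0,0,3,0,0,0],[0,0,3.5,0,0,0],[0,0,3.5,0,0,0],[0,0,3.5,0,0,0],[0,0,0,0,0,0],[0,0,0,0,0,0]])

```text
clock: 24.93
tool_pos: [0.6574, -0.1037, 0.2471]
orientation: [179.8, -0.1, -98.2]
force: [0.1, 0.3, 1.5]
opening: 0.0004
gripper_force: 0.0
```

Call:
play_rows(plan=[[0,0.8,0,0,0,0],[0,0.8,0,0,0,0],[0,0.8,0,0,0,0],[0,0.8,0,0,0,0],[0,0.8,0,0,0,0],[0,0.8,0,0,0,0],[0,0.8,0,0,0,0],[0,0,0,0,0,0]])

```text
clock: 25.6
tool_pos: [0.6006, -0.0953, 0.2485]
orientation: [179.9, 0.0, -98.2]
force: [-0.7, 0.2, 0.4]
opening: 0.0006
gripper_force: 0.0
```

```bash
python3 - <<'E'
from h import *
q=np.load('pose.npy');o=get_obs();print(o['clock'],o['tool_pos'],o['orientation'],loc(o['tool_pos'][:2],q),o['force'])
for c in ['side','scene']:
  snapshot(c)
  for t in ['stay_bar','door_bar']:print(c,t,[(d['score'],np.round(d['position'],3),np.round(loc(d['position'][:2],q),3)) for d in spot_point(c,t)][:1])
E
```

```text
25.6 [ 0.60056445 -0.09531343  0.24848593] [ 1.79932810e+02  2.23368325e-02 -9.82062566e+01] [-0.00639248 -0.24514214] [-0.72974053  0.17754584  0.39739974]
side stay_bar [(0.69, array([ 0.571, -0.077,  0.266]), array([-0.038, -0.231]))]
side door_bar [(0.62, array([0.66 , 0.148, 0.346]), array([0.018, 0.004]))]
scene stay_bar [(0.73, array([ 0.578, -0.082,  0.265]), array([-0.03 , -0.235]))]
scene door_bar [(0.96, array([0.656, 0.146, 0.346]), array([0.014, 0.002]))]
```

The bar is following. Keep dragging until it tips over.

Call:
play_rows(plan=[[0,0.8,0,0,0,0],[0,0.8,0,0,0,0],[0,0.8,0,0,0,0],[0,0.8,0,0,0,0],[0,0.8,0,0,0,0],[0,0.8,0,0,0,0],[0,0,0,0,0,0],[0,0,0,0,0,0],[0,0,0,0,0,0]])

```text
clock: 26.65
tool_pos: [0.5554, -0.0887, 0.2487]
orientation: [-180.0, 0.0, -98.2]
force: [0.7, 0.5, 0.3]
opening: 0.0003
gripper_force: 0.0
```

```bash
python3 - <<'E'
from h import *
q=np.load('pose.npy');o=get_obs();print(o['clock'],o['tool_pos'],loc(o['tool_pos'][:2],q),o['force'])
for c in ['side','scene']:
  snapshot(c)
  for t in ['stay_bar','door_bar']:print(c,t,[(d['score'],np.round(d['position'],3),np.round(loc(d['position'][:2],q),3)) for d in spot_point(c,t)][:1])
E
```

```text
26.65 [ 0.55538493 -0.08869321  0.2486849 ] [-0.05205429 -0.24501764] [0.65461387 0.54891    0.28444192]
side stay_bar [(0.93, array([ 0.512, -0.072,  0.25 ]), array([-0.097, -0.234]))]
side door_bar [(0.93, array([0.657, 0.143, 0.344]), array([ 0.016, -0.001]))]
scene stay_bar [(0.49, array([ 0.516, -0.071,  0.248]), array([-0.094, -0.233]))]
scene door_bar [(0.57, array([0.657, 0.144, 0.347]), array([ 0.015, -0.   ]))]
```

The stay is unlocked (bar at x = -0.096). Now up, over the door bar, and grip it.

Call:
play_rows(plan=[[0,0,-2,0,0,0],[0,0,-3.8,0,0,0],[0,0,-3.8,0,0,0],[0,0,-3.8,0,0,0],[0,0,-3.8,0,0,0],[-2,0,0,0,0,0],[-4,-0.6,0,0,0,0],[-4,-2,0,0,0,0],[-4,-2,0,0,0,0],[-4,-2,0,0,0,0],[-4,0,0,0,0,0],[-2.4,0,0,0,0,0],[0,0,0,0,0,0],[0,0,0,0,0,0]], grip=5)

```text
clock: 28.12
tool_pos: [0.6504, 0.1375, 0.4191]
orientation: [179.9, -0.1, -98.1]
force: [0.4, -1.5, -0.9]
opening: 0.0501
gripper_force: 0.0
```

```bash
python3 - <<'E'
from h import *
q=np.load('pose.npy');o=get_obs();print(o['clock'],o['tool_pos'],o['orientation'],loc(o['tool_pos'][:2],q),o['opening'])
for c in ['wrist','side','scene']:
  s=snapshot(c)
  if c=='wrist':cv2.imwrite('pics/w6.png',s['frame'][:,:,::-1])
  for t in ['stay_bar','door_bar']:print(c,t,[(d['score'],np.round(d['position'],3),np.round(loc(d['position'][:2],q),3)) for d in spot_point(c,t)][:1])
E
```

```text
28.1167 [0.65037595 0.13750366 0.41910901] [ 1.79910445e+02 -6.33950405e-02 -9.80725697e+01] [ 0.00978589 -0.00760637] 0.05013060984521537
wrist stay_bar []
wrist door_bar [(0.95, array([0.655, 0.146, 0.344]), array([0.013, 0.002]))]
side stay_bar [(0.87, array([ 0.515, -0.073,  0.25 ]), array([-0.095, -0.235]))]
side door_bar [(0.59, array([0.658, 0.146, 0.346]), array([0.016, 0.002]))]
scene stay_bar [(0.51, array([ 0.514, -0.075,  0.248]), array([-0.094, -0.237]))]
scene door_bar [(0.68, array([0.522, 0.48 , 0.006]), array([-0.167,  0.313]))]
```

View pics/w6.png

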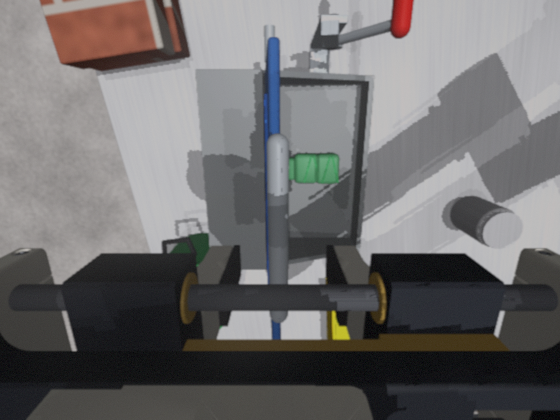

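The bar at col 279 is centred between the fingers (cols 238 and 328). The stay's red bar leans to the front at (402,15), and the bottle shows inside at (318,168).

Call:
play_rows(plan=[[0,-0.3,1.5,0,0,0],[0,0,2,0,0,0],[0,0,2,0,0,0],[0,0,1.5,0,0,0],[0,0,0,0,0,0],[0,0,0,0,0,0]])

```text
clock: 29.07
tool_pos: [0.6529, 0.1349, 0.3502]
orientation: [179.9, -0.1, -98.2]
force: [-0.0, 0.4, 0.4]
opening: 0.0497
gripper_force: 0.0
```

Call:
play_rows(plan=[[0,0,0,0,0,0],[0,0,0,0,0,0],[0,0,0,0,0,0],[0,0,0,0,0,0],[0,0,0,0,0,0],[0,0,0,0,0,0],[0,0,0,0,0,0]], grip=0)

```text
clock: 29.65
tool_pos: [0.6531, 0.1354, 0.3507]
orientation: [-180.0, 0.0, -98.2]
force: [-0.5, 0.7, 0.8]
opening: 0.0148
gripper_force: 30.0
```

```bash
python3 - <<'E'
from h import *
q=np.load('pose.npy');o=get_obs();p=np.r_[loc(o['tool_pos'][:2],q),o['tool_pos'][2]];print(o['clock'],p,o['force'],o['opening'])
r=.222;cx,cz=.0305,.127   # hinge in tool readings, from the earlier grasps
a0=np.degrees(np.arccos((cx-p[0])/r));print(a0,cz+r*np.sin(np.radians(a0)))
a=np.radians(np.linspace(a0,-20,53));X=cx-r*np.cos(a);Z=cz+r*np.sin(a)
print(np.round(np.c_[-np.diff(X),-np.diff(Z)]*100,2).tolist())
E
```

```text
29.65 [ 0.01282526 -0.00928209  0.35073461] [-0.49660022  0.69166027  0.75570789] 0.014789310951826003
85.43350874642195 0.348295285722251
[[0.78, 0.08], [0.78, 0.1], [0.77, 0.13], [0.77, 0.16], [0.76, 0.19], [0.76, 0.21], [0.75, 0.24], [0.74, 0.27], [0.73, 0.29], [0.72, 0.32], [0.71, 0.34], [0.69, 0.37], [0.68, 0.39], [0.67, 0.42], [0.65, 0.44], [0.64, 0.46], [0.62, 0.48], [0.6, 0.51], [0.58, 0.53], [0.56, 0.55], [0.54, 0.57], [0.52, 0.59], [0.5, 0.6], [0.48, 0.62], [0.46, 0.64], [0.44, 0.65], [0.41, 0.67], [0.39, 0.68], [0.36, 0.7], [0.34, 0.71], [0.31, 0.72], [0.29, 0.73], [0.26, 0.74], [0.24, 0.75], [0.21, 0.76], [0.18, 0.76], [0.16, 0.77], [0.13, 0.78], [0.1, 0.78], [0.07, 0.78], [0.05, 0.78], [0.02, 0.79], [-0.01, 0.79], [-0.04, 0.78], [-0.07, 0.78], [-0.09, 0.78], [-0.12, 0.78], [-0.15, 0.77], [-0.18, 0.77], [-0.2, 0.76], [-0.23, 0.75], [-0.26, 0.74]]
```

Call:
play_rows(plan=[[0,0.78,0.06,0,0,0],[0,0.78,0.08,0,0,0],[0,0.77,0.12,0,0,0],[0,0.77,0.15,0,0,0],[0,0.76,0.18,0,0,0],[0,0.76,0.21,0,0,0],[0,0.75,0.24,0,0,0],[0,0.74,0.27,0,0,0],[0,0.73,0.29,0,0,0],[0,0.72,0.32,0,0,0],[0,0.71,0.34,0,0,0],[0,0.69,0.37,0,0,0],[0,0,0,0,0,0]])

```text
clock: 30.73
tool_pos: [0.5628, 0.1485, 0.3232]
orientation: [179.9, 0.0, -98.2]
force: [0.6, 1.3, -1.5]
opening: 0.0152
gripper_force: 30.0
```

Call:
play_rows(plan=[[0,0.68,0.39,0,0,0],[0,0.67,0.42,0,0,0],[0,0.65,0.44,0,0,0],[0,0.64,0.46,0,0,0],[0,0.62,0.48,0,0,0],[0,0.6,0.51,0,0,0],[0,0.58,0.53,0,0,0],[0,0.56,0.55,0,0,0],[0,0.54,0.57,0,0,0],[0,0.52,0.59,0,0,0],[0,0.5,0.6,0,0,0],[0,0.48,0.62,0,0,0],[0,0.46,0.64,0,0,0],[0,0,0,0,0,0]])

```text
clock: 31.9
tool_pos: [0.489, 0.1591, 0.2546]
orientation: [179.9, -0.0, -98.2]
force: [3.0, 3.9, -2.5]
opening: 0.0147
gripper_force: 30.0
```

Call:
play_rows(plan=[[0,0.44,0.65,0,0,0],[0,0.41,0.67,0,0,0],[0,0.39,0.68,0,0,0],[0,0.36,0.7,0,0,0],[0,0.34,0.71,0,0,0],[0,0.31,0.72,0,0,0],[0,0.29,0.73,0,0,0],[0,0.26,0.74,0,0,0],[0,0.24,0.75,0,0,0],[0,0.21,0.76,0,0,0],[0,0.18,0.76,0,0,0],[0,0.16,0.77,0,0,0],[0,0.13,0.78,0,0,0],[0,0,0,0,0,0]])

```text
clock: 33.07
tool_pos: [0.4532, 0.1642, 0.1603]
orientation: [180.0, -0.0, -98.2]
force: [3.5, 4.4, -0.9]
opening: 0.0151
gripper_force: 30.0
```

Call:
play_rows(plan=[[0,0.1,0.78,0,0,0],[0,0.07,0.78,0,0,0],[0,0.05,0.78,0,0,0],[0,0.02,0.79,0,0,0],[0,-0.01,0.79,0,0,0],[0,-0.04,0.78,0,0,0],[0,-0.07,0.78,0,0,0],[0,-0.09,0.78,0,0,0],[0,-0.12,0.78,0,0,0],[0,0,0,0,0,0]])

```text
clock: 33.9
tool_pos: [0.4556, 0.164, 0.0904]
orientation: [-179.9, -0.0, -98.2]
force: [9.3, -0.7, 0.6]
opening: 0.015
gripper_force: 30.0
```

Call:
play_rows(plan=[[0,-0.17,0.75,0,0,0],[0,-0.2,0.75,0,0,0],[0,-0.22,0.7,0,0,0],[0,-0.22,0.6,0,0,0],[0,-0.2,0.5,0,0,0],[0,0,0,0,0,0],[0,0,0,0,0,0]])

```text
clock: 34.48
tool_pos: [0.4645, 0.1627, 0.0583]
orientation: [-180.0, -0.0, -98.2]
force: [2.3, 0.6, 6.5]
opening: 0.0147
gripper_force: 30.0
```

Call:
play_rows(plan=[[0,-0.1,0.3,0,0,0],[0,-0.1,0.3,0,0,0],[0,0,0,0,0,0]])

```text
clock: 34.73
tool_pos: [0.4647, 0.1621, 0.0537]
orientation: [179.9, -0.0, -98.2]
force: [-14.9, 3.4, 35.9]
opening: 0.0152
gripper_force: 30.0
```

The door is seated (36 N upward). Let go and lift clear.

Call:
play_rows(plan=[[0,0,-0.2,0,0,0],[0,0,0,0,0,0],[0,0,0,0,0,0],[0,0,0,0,0,0],[0,0,-1,0,0,0],[0,0,-2,0,0,0],[0,0,-3,0,0,0],[0,0,-3,0,0,0],[0,0,-3,0,0,0],[0,0,-3,0,0,0],[0,0,-3,0,0,0],[0,0,0,0,0,0],[0,0,0,0,0,0]], grip=3)

```text
clock: 35.82
tool_pos: [0.4666, 0.1626, 0.2355]
orientation: [-179.9, 0.1, -98.2]
force: [-0.5, 0.6, -1.0]
opening: 0.0299
gripper_force: 0.0
```

```bash
python3 - <<'E'
from h import *
q=np.load('pose.npy');o=get_obs();print(o['clock'],o['tool_pos'],o['opening'],o['force'])
for c in ['wrist','side','scene']:
  s=snapshot(c)
  if c=='side':cv2.imwrite('pics/s7.png',s['frame'][:,:,::-1])
  for t in ['stay_bar','door_bar','stay_pin']:print(c,t,[(d['score'],np.round(d['position'],3),np.round(loc(d['position'][:2],q),3)) for d in spot_point(c,t)][:1])
E
```

```text
35.8167 [0.4665565  0.16260761 0.23545653] 0.029934164517294897 [-0.53432534  0.62415613 -0.98734154]
wrist stay_bar [(0.63, array([0.643, 0.148, 0.001]), array([0.001, 0.002]))]
wrist door_bar [(0.56, array([0.466, 0.172, 0.052]), array([-0.178, -0.   ]))]
wrist stay_pin [(0.92, array([ 0.588, -0.023,  0.104]), array([-0.029, -0.176]))]
side stay_bar []
side door_bar [(0.91, array([0.469, 0.175, 0.053]), array([-0.175,  0.003]))]
side stay_pin [(0.66, array([ 0.588, -0.022,  0.104]), array([-0.03 , -0.174]))]
scene stay_bar [(0.76, array([ 0.516, -0.072,  0.251]), array([-0.093, -0.234]))]
scene door_bar [(0.58, array([0.468, 0.17 , 0.051]), array([-0.175, -0.001]))]
scene stay_pin [(0.9, array([ 0.593, -0.02 ,  0.099]), array([-0.025, -0.172]))]
```

View pics/s7.png

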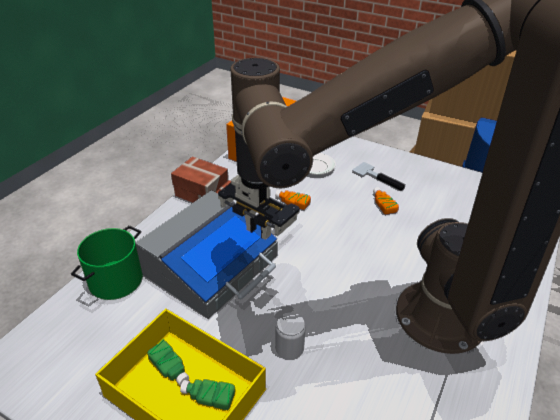

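The door is shut at about (215,250), with its bar at the same height as at the start. The gripper hangs clear and the bystanders haven't moved, so I'm handing in.

```bash
python3 -c "
from plant import *
print(close_job())"
```

```text
the job is handed in; nothing more can be done
None
```

I handed the job in at about 36 s of the 72 s limit. The green bottle is on the locker floor, the stay is unlocked with its red bar to the front, and the door was lowered slowly by its bar until shut. The bystanders looked unmoved in the last picture; the hand-in gave no verdict.

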